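# Hold a tower cooler over the processor

### The job

Pick up the aluminium tower cooler, lift it over the standing three-fan radiator to the opened computer case, and hold it upright about a centimetre above the processor, centred on it with its mounting bar in line with the two brass posts (either way round), so that I can check the fit. Do not touch the radiator, the case or anything in the case, and leave the other things on the desk where they are. Finish while still holding the cooler steady in the air there: do not set it down or let go.

Things in the scene. Friction and masses are not known exactly. Their poses are not given: they have to be found in the camera images.
- cooler: Loose processor cooler, upright, 0.3 to 0.54 kg. Origin: centre of its underside; z up. Copper base 50 (x) x 44 (y) x 10 mm high; steel mounting bar 14 (x) x 100 (y) mm at height 10 to 14, brass screw heads 45 mm out at its +y and -y ends, up to 22. Silver fin block, solid to grip: 92 (x) x 46 (y) mm, height 30 to 100, pipe ends to 104. Grip it from above across the 46 mm (along y).
- case: Opened computer case: fixed open-topped grey tray, walnut strip on its -x face (adds 12 mm, 45 high). Origin: centre of its underside on the desk, straight below the processor; z up. Outside 220 x 220 mm, walls 3 mm thick, 60 mm high. The green board in it has its top at 16 mm; nothing on the board is higher than 50 mm.
- cpu_top (a point): Centre of the top of the processor's 38 mm square steel lid, 24 mm above the desk, z up, axes as the case's. Two brass posts (diameter 10 mm, tops 2 mm below the lid's) stand 45 mm from it along +y and -y. The cooler's underside belongs above this face, its y axis along this y axis (either way round).
- memory (a point): Middle of the top of two red memory sticks in the case, 133 mm long (x), 71.5 mm from the processor along the case's +y, 50 mm above the desk. At -y, 72 mm out, stands a finned block 100 x 18 mm, top at 42 mm; at +x, 75 mm out, a black block 16 x 120 mm, top at 50 mm.
- radiator: Black three-fan radiator with red fans, fixed, standing on its long edge between cooler and case. Origin: centre of its underside on the desk. 360 mm long (x), 52 mm thick (y), top at 124 mm; two steel feet 20 x 100 (y) x 9 mm at x = +-150 mm.
- mug: White ceramic mug, loose, rim radius 38 mm, 90 mm high, handle at its +y; origin: centre of its underside. A bystander.
- brick: Black power brick, loose, 100 (x) x 55 (y) x 34 mm high; origin: centre of its underside. A bystander.
- tray: Blue screw tray, loose, 120 (x) x 80 (y) x 22 mm high; origin: centre of its underside. A bystander.
- driver: Screwdriver, loose, 170 mm long along its x, lying on the desk. A bystander.
- sparefan: Spare black fan lying flat, loose, 120 x 120 x 25 mm high; origin: centre of its underside. A bystander.
Mind the look-alikes: they are no part of the job. Leave any brown look-alike of the cooler alone.

How it is judged (in metres and radians):
On the way:
1. the cooler is carried over the radiator, above its top (height (world z) of cooler above 0.124 m and y of cooler in the frame of radiator between -0.06 and 0.06 m and x of cooler in the frame of radiator between -0.2 and 0.2 m), for 0.04 s.
At the end, for the whole second after the job is handed in: The cooler is in the fingers (more than 1 N), still (under 20 mm/s), its underside 3 to 20 mm above the processor's lid, its centre within 8 mm of the lid's centre, its mounting bar within 8 degrees of the line of the posts, upright within 5.7 degrees, not touching the case or anything in it (z of cooler in the frame of cpu_top between 0.003 and 0.02 m and horizontal distance between cooler and cpu_top below 0.008 m and angle between the y axis of cooler and the y axis of cpu_top, either way round below 0.14 rad and angle between cooler's own z axis and vertical below 0.1 rad and linear speed of cooler below 0.02 m/s and contact force between cooler and the fingers above 1 N and contact force between cooler and case below 0.2 N); the arm keeps its last pose, push and grip.
It fails at once if the radiator is touched with more than 2 N (contact force between radiator and anything else above 2 N).
It fails at once if the case or anything in it is touched with more than 2 N (contact force between case and anything else above 2 N).
It fails at once if the mug, power brick, blue tray, screwdriver or spare fan is moved by more than 20 mm (distance of any of mug, brick, tray, driver, sparefan from where it was at the start of the episode above 0.02 m).
It also fails if it takes over 38 s, if anything falls off the work surface, if the arm or the gripper's body presses on something with over 40 N, if the wrist force passes 120 N, or if a joint passes its speed limit or range.

### The arm

A 7-joint arm with a two-finger parallel gripper is mounted at the origin on the work surface. World frame = base frame: x ahead of the robot, y to its left, z up, the work surface at z = 0. Lengths are in m, angles in degrees, forces in N, time in s.
With the tool pointing down it reaches from about 0.425 to 0.875 m from the base axis. Payload 4.7 kg.
Tool frame: the origin (TCP) lies on the centre line of the jaws, within the pads' length; the fingertips stand 17 mm ahead of it and the grasp point (between the pads) lies 2 mm behind it; z points along the fingers, y is the line along which they close (so a half turn about z gives the same grasp; the last joint's range is limited). The gripper opens to 87 mm and grips with 3 to 60 N. Pads are 19 mm wide; open, the fingers measure 117 mm over their backs; the gripper's body (75 mm by 190 mm) begins 51 mm behind the grasp point.
Start: joints at [73.86, 18.392, -4.016, 83.108, 1.295, 78.541, -3.26], TCP at [0.189, -0.622, 0.24] pointing down, gripper open.
Joint ranges: [-163.93, 163.93], [-17.29, 119.83], [-79.2, 71.16], [3.27, 140.29], [-89.18, 269.18], [5.43, 117.66], [-154.24, 154.24]. Speed limits (degrees/s): [147.25, 147.25, 180, 180, 180, 180, 180].

### API

Orientations are given as [roll, pitch, yaw] about the fixed x, y, z axes, in that order (R = Rz(yaw) Ry(pitch) Rx(roll)).
In Python, from cell import env, read_camera gives the robot as it stands.
- The arm moves only by the shell command python3 -m jog 'ROWS' [FORCE]. ROWS is JSON, a list of rows, each a list of 5 numbers: the opening, from 0 (shut) to 1 (fully open), then the shift along the tool's x, y, z each as a share of 0.02 m, from -1 to 1, then the turn about the tool's z as a share of 45 degrees, from -1 to 1. In form: [[gripper, x, y, z, yaw], ...]. A call has 1 to 12 rows; each row shifts and turns the commanded pose from where the row before left it, along the tool's axes as they then stand; what a row does not reach is not made up. A row lasts 1/12 s, in which the tool goes at most 41.7 mm and 7.16 degrees, less where a joint would pass 70% of its speed; a pose out of reach is approached as far as the arm can. A call with a number of a shift or a turn outside -1 to 1 is refused whole. A call with a gripper value outside its range is refused whole. The fingers move at their own pace and stop on an object; FORCE is the grip in N (left out, the last holds). Time passes only in rows, so rows that do not move let the fingers close. It gives the time, the measured TCP pose, the force, the opening and the grip force at its end, in the units of the state.
- env.get_obs(): the state, without advancing time (a new reading comes with each control period).
- read_camera(name): name is "side" or "top" or "wrist"; returns a dict with "color" (384x512x3 uint8, red, green, blue), "range_z" (384x512 float32, m along the optical axis (not along the pixel's ray), 0 where there is no reading), "mtx" (3x3 intrinsics, pixels), "world_from_camera" (4x4, takes a point from camera to world coordinates); the wrist camera has in their place "T_tool_cam" (4x4, takes a point from camera to tool coordinates, whose origin is the TCP and whose axes are the flange's). Camera axes: x right, y down, z forward; pixel columns grow to the right and rows downward; lengths in m; the calibration is good to about 2 mm. The wrist camera is an equidistant fisheye: a pixel r from the principal point sees the ray r / f radians off the axis. A picture is of the moment at which its call begins: read the wrist's pose just before it.
- env.sign_off(): hands the job in; it is judged then, once.
The state is a dict: "time_s": time; "qpos": joint angles; "joint_velocities": joint speeds; "effort": joint torques, N m; "tool_pos": TCP position; "tool_rot": TCP orientation; "force": force on the tool from outside, world axes, zero at the start; "wrist_torque": the same for the moment, N m; "grip_width": finger opening in m; "grasp_force": force on a finger pad.
Only numpy, scipy, OpenCV 4.12 (cv2) and the standard library are available. Lean on these libraries where they do the work, as an engineer would, in place of code of your own. Each camera call takes 0.05 s, during which the arm holds its last target. There are 200 camera calls.

## Working session

There is one attempt and no reset: what is moved stays moved. The work goes in short steps, Python scripts to look and compute and a shell command to move; the robot and the scene stay as the last step left them, time stands still between calls to the robot, and variables do not carry over. Pictures are saved under pics/ and viewed, at most 10 in all, crops included, and the job is handed in when it is done.

```bash
ls; mkdir -p pics
python3 - <<'E'
from cell import env, read_camera
import cv2,numpy as np
for n in("top","side"):
    c=read_camera(n); cv2.imwrite(f"pics/{n}0.png",cv2.cvtColor(c["color"],cv2.COLOR_RGB2BGR)); np.savez(f"pics/{n}0.npz",**c)
    print(n,c["mtx"].round(1).tolist(),c["world_from_camera"].round(3).tolist(),(c["range_z"]>0).mean())
o=env.get_obs();print(o)
E
```

```text
pics
top [[469.1, 0.0, 252.1], [0.0, 469.1, 189.6], [0.0, 0.0, 1.0]] [[-0.01, -0.998, 0.065, 0.42], [-1.0, 0.01, 0.008, -0.062], [-0.009, -0.065, -0.998, 1.543], [0.0, 0.0, 0.0, 1.0]] 0.9959971110026041
side [[454.6, 0.0, 258.5], [0.0, 454.6, 201.1], [0.0, 0.0, 1.0]] [[-0.869, -0.274, 0.413, -0.055], [-0.496, 0.495, -0.714, 0.909], [-0.009, -0.824, -0.566, 0.843], [0.0, 0.0, 0.0, 1.0]] 0.9957987467447916
{'time_s': 0.1, 'qpos': array([73.85972963, 18.43499532, -4.01616612, 83.16828227,  1.29729216,
       78.54212827, -3.25953264]), 'joint_velocities': array([-0.04839223, -0.15424297, -0.0371956 , -0.24815058,  0.04756716,
        0.13730981, -0.05578343]), 'effort': array([ 4.05144119e-04, -4.92573202e+01, -4.05311454e-01, -3.13399494e+01,
       -6.43100473e-02,  3.94304143e-02, -1.62160909e-06]), 'tool_pos': array([ 0.18928708, -0.62133025,  0.23856566]), 'tool_rot': array([-1.79899959e+02,  7.59113987e-03,  1.69514067e+01]), 'force': array([ 1.588873  ,  0.09740861, -0.24759739]), 'wrist_torque': array([-0.04260193, -0.00785775,  0.02899042]), 'grasp_force': 0.0, 'grip_width': 0.08680946401675181}
```

View pics/top0.png

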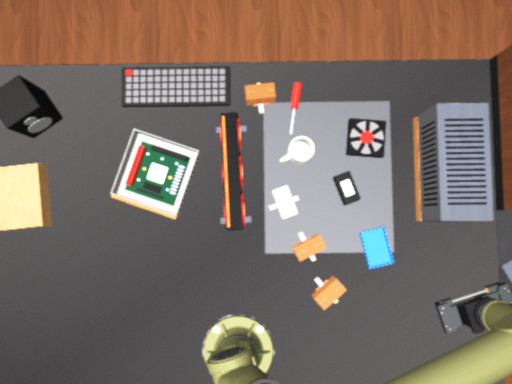

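View pics/side0.png

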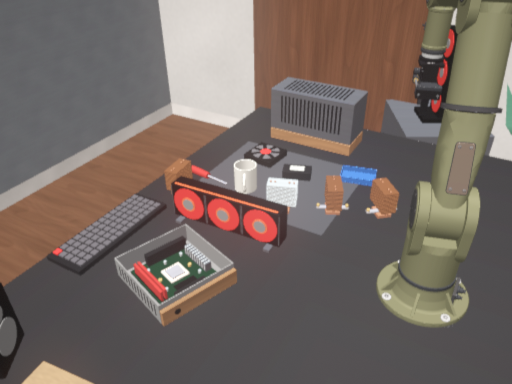

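The top view shows the silver cooler at (285,202). The brown look-alikes are at (260,94), (309,248) and (329,293). The radiator is at (233,172), the case at (155,173) with its processor near (158,173), and the mug at (300,150). Only the object at (285,202) is silver or aluminium, as described. Next I'll confirm it in a crop and measure.

```bash
cat > h.py <<'E'
import numpy as np,cv2
def cloud(c):
    z=c["range_z"];K=c["mtx"];v,u=np.mgrid[:384,:512]
    p=np.stack([(u-K[0,2])/K[0,0]*z,(v-K[1,2])/K[1,1]*z,z],-1)
    T=c["world_from_camera"];return p@T[:3,:3].T+T[:3,3]
def ray(c,uv,h):
    K=c["mtx"];T=c["world_from_camera"]
    uv=np.atleast_2d(uv);d=np.c_[(uv-K[:2,2])/[K[0,0],K[1,1]],np.ones(len(uv))]@T[:3,:3].T
    o=T[:3,3];return o+d*((h-o[2])/d[:,2])[:,None]
def pix(c,p):
    T=np.linalg.inv(c["world_from_camera"]);q=np.atleast_2d(p)@T[:3,:3].T+T[:3,3];q=q@c["mtx"].T;return q[:,:2]/q[:,2:]
def rect(P):
    r=cv2.minAreaRect(P[:,:2].astype(np.float32));return np.round(cv2.boxPoints(r),4).tolist(),np.round(r[0],4),np.round(r[1],4)
E
python3 - <<'E'
from h import *
a={n:dict(np.load(f"pics/{n}0.npz")) for n in("top","side")}
t,s=a["top"],a["side"]
for n,c in a.items():
    P=cloud(c);hsv=cv2.cvtColor(c["color"],cv2.COLOR_RGB2HSV)
    uv=(285,202) if n=="top" else (283,190)
    X=P[uv[1],uv[0]];print(n,"at",X.round(3))
    near=(np.hypot(P[...,0]-X[0],P[...,1]-X[1])<.09)&(hsv[...,1]<70)
    m=near&(P[...,2]>.085)&(P[...,2]<.115)
    print(" cooler top",m.sum(),np.median(P[m][:,2]).round(4),rect(P[m]))
# case rim & radiator from top cloud
P=cloud(t)
r=(P[...,2]>.105)&(P[...,2]<.14)&(abs(np.arange(512)[None]-233)<25)&(abs(np.arange(384)[:,None]-172)<75)
print("rad",np.median(P[r][:,2]),rect(P[r]))
h=cv2.cvtColor(t["color"],cv2.COLOR_RGB2HSV)
reg=np.zeros((384,512),bool);reg[125:222,105:203]=1
m=reg&(P[...,2]>.04)&(P[...,2]<.075);print("case>40mm",rect(P[m]))
red=reg&(h[...,1]>150)&((h[...,0]<6)|(h[...,0]>174))&(P[...,2]>.03);print("mem",P[red].mean(0),rect(P[red]))
lid=(reg&(h[...,1]<50)&(h[...,2]>170)).astype(np.uint8)
n,l,st,ce=cv2.connectedComponentsWithStats(lid)
for i in range(1,n):
    if st[i,4]>60:print("lid",st[i],ce[i],np.median(P[l==i][:,2]))
k=lambda c,x0,x1,y0,y1,f:cv2.resize(cv2.cvtColor(c["color"],cv2.COLOR_RGB2BGR)[y0:y1,x0:x1],None,fx=f,fy=f,interpolation=cv2.INTER_CUBIC)
A=k(t,105,205,125,225,4);B=k(t,240,340,160,260,4)
cv2.imwrite("pics/crop.png",np.hstack([A,B]))
E
```

```text
top at [ 0.475 -0.151  0.098]
 cooler top 454 0.099 ([[0.4255000054836273, -0.14579999446868896], [0.4413999915122986, -0.18940000236034393], [0.5278000235557556, -0.15780000388622284], [0.511900007724762, -0.11420000344514847]], array([ 0.4766, -0.1518]), array([0.0921, 0.0464]))
side at [ 0.462 -0.132  0.088]
 cooler top 352 0.0979 ([[0.4214000105857849, -0.14079999923706055], [0.44200000166893005, -0.19210000336170197], [0.5291000008583069, -0.15700000524520874], [0.508400022983551, -0.10570000112056732]], array([ 0.4752, -0.1489]), array([0.0938, 0.0553]))
rad 0.12189215003245413 ([[0.3919999897480011, -0.021299999207258224], [0.7961999773979187, -0.03689999878406525], [0.7991999983787537, 0.041200000792741776], [0.39500001072883606, 0.056699998676776886]], array([0.5956, 0.0099]), array([0.0781, 0.4045]))
case>40mm ([[0.42500001192092896, 0.19599999487400055], [0.6439999938011169, 0.11810000240802765], [0.7189000248908997, 0.32820001244544983], [0.4997999966144562, 0.40610000491142273]], array([0.5719, 0.2621]), array([0.223 , 0.2325]))
mem [0.59934567 0.32329197 0.05073081] ([[0.420199990272522, -0.061900001019239426], [0.5475000143051147, -0.09849999845027924], [0.6669999957084656, 0.3174000084400177], [0.5396999716758728, 0.3538999855518341]], array([0.5436, 0.1277]), array([0.4326, 0.1324]))
lid [ 110  128   89   88 1985] [154.9093199  171.51284635] 0.004198162164512187
lid [146 162  23  22 352] [156.90909091 172.79261364] 0.020072664055318046
lid [166 162  19  33 230] [176.16086957 178.89565217] 0.03987154486511735
```

View pics/crop.png

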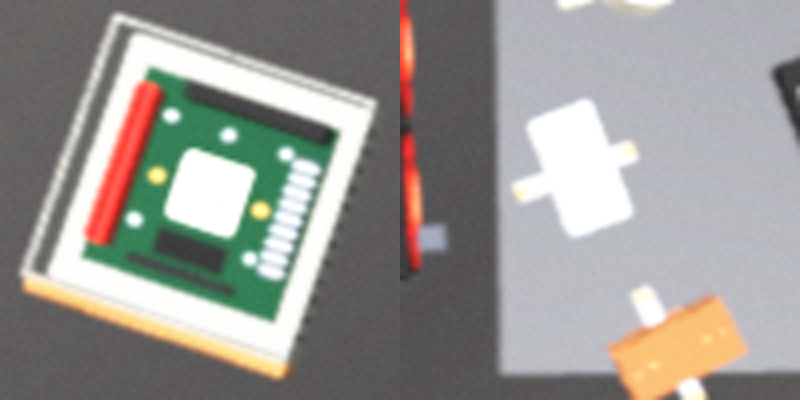

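The crop confirms it: silver fin block, pale bar ends with brass tips, at about (285,202). It also shows the processor lid at (157,173) with posts at about (144,169) and (170,177). Next I'll fix the lid and post positions from two views.

Run:
```python
from h import *
a={n:dict(np.load(f"pics/{n}0.npz")) for n in("top","side")}
cs={}
for n,c in a.items():
    h=cv2.cvtColor(c["color"],cv2.COLOR_RGB2HSV);g=pix(c,[[.572,.262,.024]])[0]
    v,u=np.mgrid[:384,:512];near=np.hypot(u-g[0],v-g[1])
    lid=((h[...,1]<60)&(h[...,2]>165)&(near<30)).astype(np.uint8)
    N,l,st,ce=cv2.connectedComponentsWithStats(lid)
    for i in range(1,N):
        if st[i,4]>80:print(n,"lid",st[i].tolist(),ce[i].round(1),ray(c,ce[i],.024).round(4))
    i=1+np.argmin([np.hypot(*(x-g)) if s_[4]>80 else 999 for x,s_ in zip(ce[1:],st[1:])]);cs[n]=ce[i]
    br=((h[...,0]>15)&(h[...,0]<32)&(h[...,1]>70)&(h[...,2]>120)&(near<26)).astype(np.uint8)
    N,l,st,ce=cv2.connectedComponentsWithStats(br)
    for i in range(1,N):
        if st[i,4]>3:print(n,"brass",st[i,4],ce[i].round(1),ray(c,ce[i],.022).round(4))
    P=cloud(c);g2=np.hypot(P[...,0]-.476,P[...,1]+.152)
    br=((h[...,0]>12)&(h[...,0]<32)&(h[...,1]>60)&(h[...,2]>100)&(g2<.08)&(P[...,2]<.04)).astype(np.uint8)
    N,l,st,ce=cv2.connectedComponentsWithStats(br)
    for i in range(1,N):
        if st[i,4]>2:print(n,"cooler screw",st[i,4],ce[i].round(1),ray(c,ce[i],.022).round(4))
# triangulate lid
A=[];B=[]
for n,c in a.items():
    o=c["world_from_camera"][:3,3];d=ray(c,cs[n],0)[0]-o;d/=np.linalg.norm(d);M=np.eye(3)-np.outer(d,d);A.append(M);B.append(M@o)
print("lid two-view",np.linalg.solve(sum(A),sum(B)).round(4))
t=a["top"];P=cloud(t);v,u=np.mgrid[:384,:512]
r=(P[...,2]>.112)&(P[...,2]<.132)&(abs(u-233)<12)&(v>118)&(v<225);print("rad",rect(P[r]))
m=(P[...,2]>.08)&(P[...,2]<.1)&(abs(u-300)<20)&(abs(v-150)<18);print("mug",P[m].mean(0))
b=(P[...,2]>.1)&(u>410)&(v>100)&(v<225);print("box",P[b].min(0),P[b].max(0))
```

```text
top lid [146, 162, 23, 23, 358] [156.8 172.8] [[0.5768 0.2605 0.024 ]]
top lid [166, 162, 21, 35, 334] [177.8 180.2] [[0.5521 0.1921 0.024 ]]
top lid [132, 191, 34, 14, 162] [147.9 199.2] [[0.4911 0.2891 0.024 ]]
top brass 16 [144.  168.5] [[0.5917 0.3029 0.022 ]]
top brass 15 [169.7 177.3] [[0.5621 0.219  0.022 ]]
side lid [185, 244, 20, 25, 136] [194.6 253.4] [[0.5713 0.1798 0.024 ]]
side lid [161, 262, 28, 21, 349] [174.7 271.8] [[0.5733 0.2641 0.024 ]]
side brass 19 [189.2 263.8] [[0.5603 0.2193 0.022 ]]
side brass 16 [160.1 279.4] [[0.5899 0.303  0.022 ]]
lid two-view [0.5769 0.2611 0.0199]
rad ([[0.40639999508857727, 0.03189999982714653], [0.40880000591278076, -0.023800000548362732], [0.7333999872207642, -0.009800000116229057], [0.7310000061988831, 0.04580000042915344]], array([0.5699, 0.011 ]), array([0.3249, 0.0557]))
mug [ 0.64304388 -0.20514784  0.08742059]
box [ 0.41395393 -0.73592304  0.10015605] [ 0.75201568 -0.06189503  1.54289204]
```

```bash
python3 -m jog '[[1,0,0,0,-0.07],[1,0.9,-0.71,0,0],[1,0.9,-0.71,0,0],[1,0.9,-0.71,0,0],[1,0.9,-0.71,0,0],[1,0.9,-0.71,0,0],[1,0.9,-0.71,0,0],[1,0.9,-0.71,0,0],[1,0.9,-0.71,0,0],[1,0.9,-0.71,0,0],[1,0.9,-0.71,0,0],[1,0.9,-0.71,0,0]]' && python3 -m jog '[[1,0.9,-0.71,0,0],[1,0.9,-0.71,0,0],[1,0.9,-0.71,0,0],[1,0.9,-0.71,0,0],[1,0.9,-0.71,0,0],[1,0.9,-0.71,0,0],[1,0.9,-0.71,0,0],[1,0.9,-0.71,0,0],[1,0.9,-0.71,0,0],[1,0,0,0,0],[1,0,0,0,0],[1,0,0,0,0]]'
```

```text
time_s: 1.1
tool_pos: [0.322, -0.4058, 0.2391]
tool_rot: [-180.0, 0.0, 20.1]
force: [-0.5, 0.6, 0.4]
grip_width: 0.0871
grasp_force: 0.0
time_s: 2.1
tool_pos: [0.4294, -0.232, 0.2392]
tool_rot: [180.0, 0.1, 20.1]
force: [-0.1, 0.5, 0.1]
grip_width: 0.087
grasp_force: 0.0
```

```bash
python3 -m jog '[[1,0.72,-0.59,0,0],[1,0.72,-0.59,0,0],[1,0.72,-0.59,0,0],[1,0.72,-0.59,0,0],[1,0.72,-0.59,0,0],[1,0,0,0,0],[1,0,0,0,0]]'
python3 - <<'E'
from cell import env, read_camera
import numpy as np,cv2
o=env.get_obs();c=read_camera("wrist");cv2.imwrite("pics/w1.png",cv2.cvtColor(c["color"],cv2.COLOR_RGB2BGR))
np.savez("pics/w1.npz",**c,pos=o["tool_pos"],rot=o["tool_rot"]);print(o["tool_pos"],o["tool_rot"],c["mtx"],c["T_tool_cam"].round(3))
E
```

```text
time_s: 2.68
tool_pos: [0.477, -0.1519, 0.2394]
tool_rot: [180.0, 0.0, 20.1]
force: [-0.2, -0.1, -0.2]
grip_width: 0.087
grasp_force: 0.0
[ 0.47699731 -0.15187208  0.23936108] [1.79991149e+02 3.83280738e-02 2.01044113e+01] [[297.31863964   0.         253.80504187]
 [  0.         297.31863964 189.73025541]
 [  0.           0.           1.        ]] [[-0.    -0.969 -0.246  0.068]
 [ 1.    -0.    -0.001  0.   ]
 [ 0.    -0.246  0.969 -0.145]
 [ 0.     0.     0.     1.   ]]
```

View pics/w1.png

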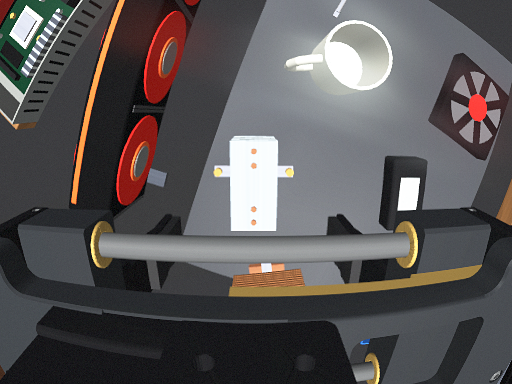

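The wrist view shows the silver block midway between the fingers. Its screw heads are level at (218,171) and (290,171), and nothing sits where the fingers will go. A quick check of the screw midpoint with the fisheye model follows.

```bash
cat >> h.py <<'E'
from scipy.spatial.transform import Rotation as R
def wray(d,uv,h):
    K=d["mtx"];q=(np.atleast_2d(uv)-K[:2,2])/K[0,0];r=np.hypot(*q.T)[:,None]
    v=np.c_[q/r*np.sin(r),np.cos(r)];T=d["T_tool_cam"];W=R.from_euler("xyz",d["rot"],degrees=True).as_matrix()
    o=W@T[:3,3]+d["pos"];v=v@(W@T[:3,:3]).T;return o+v*((h-o[2])/v[:,2])[:,None]
E
python3 - <<'E'
from h import *
d=dict(np.load("pics/w1.npz"));h=cv2.cvtColor(d["color"],cv2.COLOR_RGB2HSV)
m=((h[...,0]>18)&(h[...,0]<34)&(h[...,1]>90)&(h[...,2]>120)).astype(np.uint8);m[:160]=0;m[182:]=0;m[:,:205]=0;m[:,300:]=0
N,l,st,ce=cv2.connectedComponentsWithStats(m);ce=ce[1:][st[1:,4]>5]
p=wray(d,ce,.022);print(ce,p,p.mean(0));e=p[-1]-p[0];print(np.linalg.norm(e),np.degrees(np.arctan2(e[1],e[0])))
E
```

```text
[[217.31914894 171.59574468]
 [289.38297872 171.89361702]] [[ 0.46031648 -0.10948193  0.022     ]
 [ 0.49076301 -0.19383353  0.022     ]] [ 0.47553975 -0.15165773  0.022     ]
0.08967822181928803 -70.15305921178057
```

```bash
python3 -m jog '[[1,0,0,0.92,0],[1,0,0,0.92,0],[1,0,0,0.92,0],[1,0,0,0.92,0],[1,0,0,0.92,0],[1,0,0,0.92,0],[1,0,0,0.92,0],[1,0,0,0.92,0],[1,0,0,0.92,0],[1,0,0,0,0],[1,0,0,0,0],[1,0,0,0,0]]' && python3 -m jog '[[0,0,0,0,0],[0,0,0,0,0],[0,0,0,0,0],[0,0,0,0,0],[0,0,0,0,0],[0,0,0,0,0],[0,0,0,0,0],[0,0,0,0,0],[0,0,0,0,0],[0,0,0,0,0]]' 45
```

```text
time_s: 3.73
tool_pos: [0.4775, -0.1525, 0.0748]
tool_rot: [179.9, -0.0, 20.0]
force: [-0.3, 0.7, -0.2]
grip_width: 0.0869
grasp_force: 0.0
time_s: 4.57
tool_pos: [0.4773, -0.1512, 0.074]
tool_rot: [180.0, 0.0, 20.1]
force: [1.7, 0.2, 0.3]
grip_width: 0.0455
grasp_force: 45.0
```

```bash
python3 -m jog '[[0,0,0,-0.4,0],[0,0,0,-0.8,0],[0,0,0,-1,0],[0,0,0,-1,0],[0,0,0,-1,0],[0,0,0,-1,0],[0,0,0,-1,0],[0,0,0,-1,0],[0,0,0,-0.9,0],[0,0,0,-0.4,0],[0,0,0,0,0],[0,0,0,0,0]]'
python3 - <<'E'
from cell import env, read_camera
from h import *
o=env.get_obs();c=read_camera("wrist");d=dict(c,pos=o["tool_pos"],rot=o["tool_rot"]);np.savez("pics/w2.npz",**d)
cv2.imwrite("pics/w2.png",cv2.cvtColor(c["color"],cv2.COLOR_RGB2BGR))
s=read_camera("side");P=cloud(s);h=cv2.cvtColor(s["color"],cv2.COLOR_RGB2HSV)
print(o["tool_pos"],o["force"],o["grip_width"],o["grasp_force"])
np.savez("pics/side2.npz",**s);cv2.imwrite("pics/s2.png",cv2.resize(cv2.cvtColor(s["color"],cv2.COLOR_RGB2BGR)[60:260,150:400],None,fx=3,fy=3))
E
```

```text
time_s: 5.57
tool_pos: [0.4769, -0.1511, 0.2433]
tool_rot: [-180.0, 0.0, 20.1]
force: [-0.1, -0.6, -3.1]
grip_width: 0.0457
grasp_force: 45.0
[ 0.47687237 -0.15109607  0.24334393] [-0.11670612 -0.56343105 -3.14301386] 0.04568735810925816 44.993303725495934
```

View pics/s2.png

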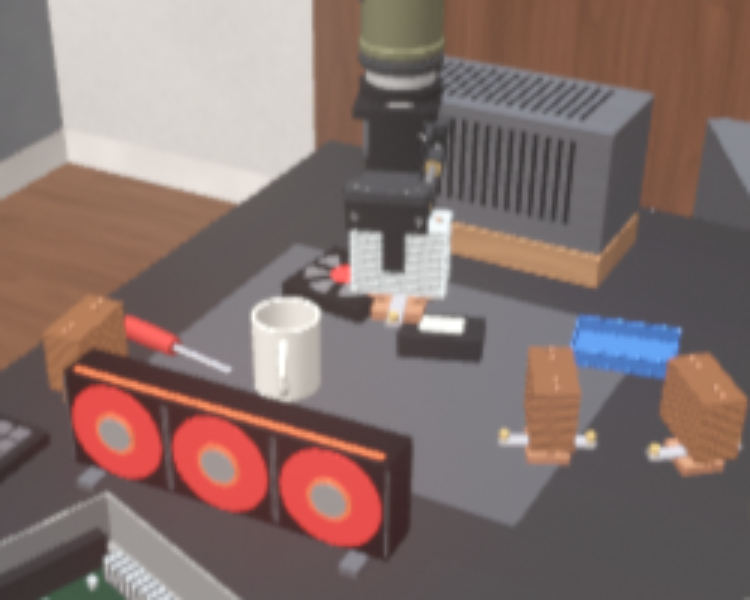

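```bash
python3 -m jog '[[0,0,0,0,0.07],[0,0,0,0,0.11],[0,0,0,0,0.13],[0,0,0,0,0.13],[0,0,0,0,0.13],[0,0,0,0,0.13],[0,0,0,0,0.11],[0,0,0,0,0.07],[0,0,0,0,0],[0,0,0,0,0]]' && python3 -m jog '[[0,-0.04,-0.4,0,0],[0,-0.08,-0.8,0,0],[0,-0.1,-1,0,0],[0,-0.1,-1,0,0],[0,-0.1,-1,0,0],[0,-0.1,-1,0,0],[0,-0.1,-1,0,0],[0,-0.1,-1,0,0],[0,-0.1,-1,0,0],[0,-0.1,-1,0,0],[0,-0.1,-1,0,0],[0,-0.1,-1,0,0]]'
```

```text
time_s: 6.5
tool_pos: [0.4767, -0.151, 0.2428]
tool_rot: [-180.0, 0.1, -19.4]
force: [0.4, -0.7, -3.4]
grip_width: 0.0459
grasp_force: 45.0
time_s: 7.5
tool_pos: [0.5308, 0.0691, 0.2437]
tool_rot: [-180.0, 0.0, -19.4]
force: [0.2, 0.4, -2.7]
grip_width: 0.046
grasp_force: 45.0
```

```bash
python3 -m jog '[[0,-0.11,-1,0,0],[0,-0.11,-1,0,0],[0,-0.11,-1,0,0],[0,-0.11,-1,0,0],[0,-0.11,-1,0,0],[0,-0.11,-1,0,0],[0,-0.11,-1,0,0],[0,-0.11,-1,0,0],[0,-0.11,-0.9,0,0],[0,-0.07,-0.6,0,0],[0,-0.02,-0.3,0,0],[0,0,0,0,0]]' && python3 -m jog '[[0,0,0,0,0],[0,0,0,0,0],[0,0,0,0,0]]'
python3 - <<'E'
from cell import env, read_camera
from h import *
o=env.get_obs();c=read_camera("wrist");d=dict(c,pos=o["tool_pos"],rot=o["tool_rot"]);np.savez("pics/w3.npz",**d)
cv2.imwrite("pics/w3.png",cv2.cvtColor(c["color"],cv2.COLOR_RGB2BGR));print(o["tool_pos"],o["tool_rot"])
E
```

```text
time_s: 8.5
tool_pos: [0.5755, 0.2611, 0.2436]
tool_rot: [-180.0, 0.1, -19.3]
force: [-0.0, -0.4, -4.3]
grip_width: 0.0453
grasp_force: 45.0
time_s: 8.75
tool_pos: [0.5764, 0.2578, 0.2439]
tool_rot: [179.9, -0.0, -19.6]
force: [0.6, 0.3, -3.5]
grip_width: 0.0455
grasp_force: 45.0
[0.57635285 0.25776607 0.24389631] [ 1.79937354e+02 -3.11947547e-02 -1.96123105e+01]
```

View pics/w3.png

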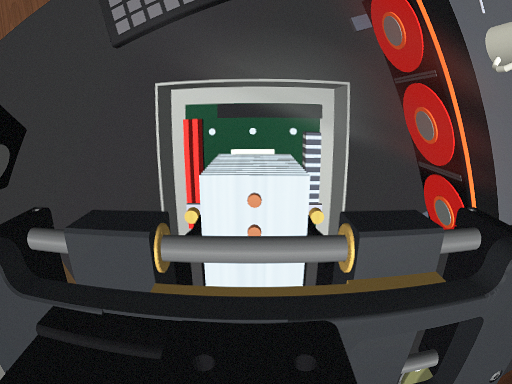

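The wrist view shows the cooler level over the case. Its screw heads are at (192,216) and (316,216), the +x edge of the lid is at (253,152), and the case is square to the jaws. I'll measure the remaining offset from this view.

Run:
```python
from h import *
d=dict(np.load("pics/w3.npz"));h=cv2.cvtColor(d["color"],cv2.COLOR_RGB2HSV)
W=R.from_euler("xyz",d["rot"],degrees=True).as_matrix()
m=((h[...,0]>18)&(h[...,0]<34)&(h[...,1]>90)&(h[...,2]>120)).astype(np.uint8);m[:205]=0;m[224:]=0;m[:,:183]=0;m[:,326:]=0
N,l,st,ce=cv2.connectedComponentsWithStats(m);ce=ce[1:][st[1:,4]>15]
p=wray(d,ce,d["pos"][2]-.074+.022);print(ce,st[1:,4]);print("cooler in tool",((p-d["pos"])@W).round(4))
w=(h[...,1]<40)&(h[...,2]>200);w[:147]=0;w[155:]=0;w[:,:225]=0;w[:,285:]=0
cols=np.where(w[149:153].any(0))[0];r=np.where(w[:,240:266].sum(1)>15)[0];print(cols.min(),cols.max(),r)
e=wray(d,[[cols.min()-.5,r.min()-.5],[cols.max()+.5,r.min()-.5]],.024);x=np.array([np.cos(np.radians(-19.5)),np.sin(np.radians(-19.5)),0])
print("lid edge",e.round(4),"len",np.linalg.norm(e[1]-e[0]),"dir",np.degrees(np.arctan2(*(e[1]-e[0])[[1,0]]))+90,"centre",(e.mean(0)-.019*x).round(4))
```

```text
[[190.90140845 216.07746479]
 [316.02380952 215.89880952]] [142 168]
cooler in tool [[-0.0018 -0.0453  0.0519]
 [-0.0017  0.0436  0.052 ]]
231 273 [149 150 151 152 153]
lid edge [[0.6119 0.2759 0.024 ]
 [0.5941 0.2261 0.024 ]] len 0.052953903212776654 dir -19.667470705597736 centre [0.5851 0.2574 0.024 ]
```

The white patch is wider than the lid (53 mm), so it is the socket under it. Its centre comes out at about (0.578, 0.260), which agrees with the post midpoint. I'll descend partway, then recheck.

```bash
python3 -m jog '[[0,0,0,0.4,0],[0,0,0,0.8,0],[0,0,0,0.8,0],[0,0,0,0.8,0],[0,0,0,0.8,0],[0,0,0,0.8,0],[0,0,0,0.4,0],[0,0,0,0.2,0],[0,0,0,0,0],[0,0,0,0,0],[0,0,0,0,0]]'
python3 - <<'E'
from cell import env, read_camera
from h import *
q=[]
for n in("side","top","side","top","side","top"):
    c=read_camera(n);o=env.get_obs();q.append(np.r_[o["tool_pos"],o["tool_rot"][2]])
    np.savez(f"pics/{n}4.npz",**c)
print(np.array(q).round(4),np.mean(q,0))
c=dict(np.load("pics/side4.npz"));cv2.imwrite("pics/s4.png",cv2.resize(cv2.cvtColor(c["color"],cv2.COLOR_RGB2BGR)[180:330,90:260],None,fx=4,fy=4,interpolation=cv2.INTER_CUBIC))
E
```

```text
time_s: 9.72
tool_pos: [0.5766, 0.2598, 0.1451]
tool_rot: [-179.9, -0.1, -19.5]
force: [0.2, 0.0, -3.8]
grip_width: 0.0455
grasp_force: 45.0
[[  0.5767   0.2598   0.1451 -19.5053]
 [  0.5766   0.2597   0.145  -19.504 ]
 [  0.5765   0.2596   0.1448 -19.499 ]
 [  0.5764   0.2596   0.1446 -19.5025]
 [  0.5763   0.2595   0.1445 -19.5006]
 [  0.5762   0.2594   0.1443 -19.5034]] [  0.57641294   0.25960031   0.14471542 -19.50247896]
```

View pics/s4.png

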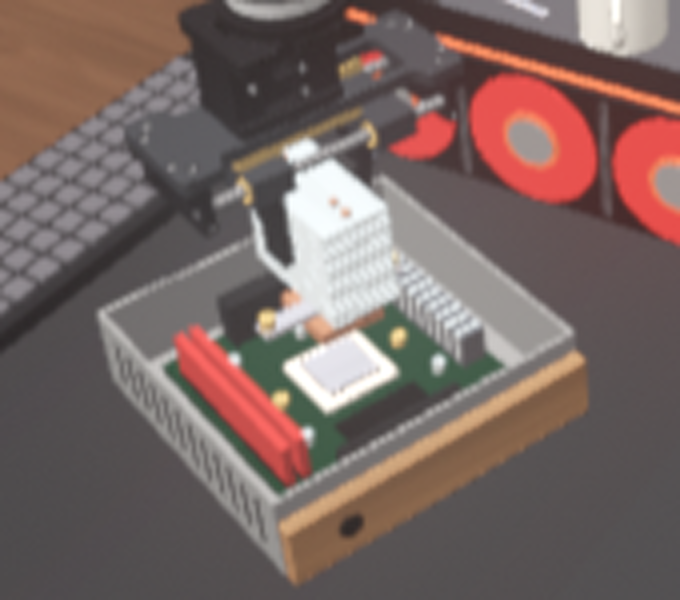

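The side view shows the cooler upright above the lid, with its near screw at crop (266,318). The lid is at crop (342,362), the posts at (280,398) and (398,337). Everything is clear, so I'll go down the rest.

```bash
python3 -m jog '[[0,0.07,0,0.3,0],[0,0,0,0.4,0],[0,0,0,0.4,0],[0,0,0,0.3,0],[0,0,0,0.2,0],[0,0,0,0.1,0],[0,0,0,0,0],[0,0,0,0,0],[0,0,0,0,0],[0,0,0,0,0],[0,0,0,0,0]]'
python3 - <<'E'
from cell import env, read_camera
from h import *
o=env.get_obs();c=read_camera("wrist");d=dict(c,pos=o["tool_pos"],rot=o["tool_rot"])
s=read_camera("side");t=read_camera("top");q=[]
for i in range(6): read_camera("side");q.append(env.get_obs()["tool_pos"])
print(np.array(q).round(4)); z=q[-1][2]-.074
h=cv2.cvtColor(d["color"],cv2.COLOR_RGB2HSV);m=((h[...,0]>18)&(h[...,0]<34)&(h[...,1]>90)&(h[...,2]>120)).astype(np.uint8);m[:205]=0;m[224:]=0;m[:,:183]=0;m[:,326:]=0
N,l,st,ce=cv2.connectedComponentsWithStats(m);ce=ce[1:][st[1:,4]>15]
p=wray(d,ce,z+.022);print("wrist screws mid",p.mean(0),ce)
hs=cv2.cvtColor(s["color"],cv2.COLOR_RGB2HSV);g=pix(s,[.576+.015,.261+.0424,z+.022])[0]
v,u=np.mgrid[:384,:512];m=((hs[...,0]>15)&(hs[...,0]<32)&(hs[...,1]>70)&(hs[...,2]>120)&(np.hypot(u-g[0],v-g[1])<14)).astype(np.uint8)
N,l,st,ce=cv2.connectedComponentsWithStats(m);print("expected side",g,ce[1:],st[1:,4])
P=cloud(t);k=(P[...,2]>z+.085)&(P[...,2]<z+.115)&(np.hypot(P[...,0]-.576,P[...,1]-.261)<.06);hh=cv2.cvtColor(t["color"],cv2.COLOR_RGB2HSV);k&=hh[...,2]>180
print("top pts",k.sum(),np.median(P[k][:,2]) if k.any() else 0)
cv2.imwrite("pics/s5.png",cv2.resize(cv2.cvtColor(s["color"],cv2.COLOR_RGB2BGR)[200:320,100:260],None,fx=5,fy=5,interpolation=cv2.INTER_CUBIC))
E
```

```text
time_s: 10.93
tool_pos: [0.5776, 0.259, 0.1103]
tool_rot: [-180.0, -0.0, -19.5]
force: [-0.2, 0.3, -3.4]
grip_width: 0.0459
grasp_force: 45.0
[[0.5774 0.2589 0.1101]
 [0.5774 0.2589 0.11  ]
 [0.5774 0.2589 0.1099]
 [0.5774 0.2589 0.1099]
 [0.5773 0.2589 0.1099]
 [0.5773 0.2589 0.1099]]
wrist screws mid [0.57595256 0.26054746 0.05789415] [[190.65806452 216.41935484]
 [316.23837209 216.02325581]]
expected side [157.81355348 269.01397549] [[157.6875 269.0625]
 [160.125  279.4375]] [16 16]
top pts 40 0.136032307462571
```

View pics/s5.png

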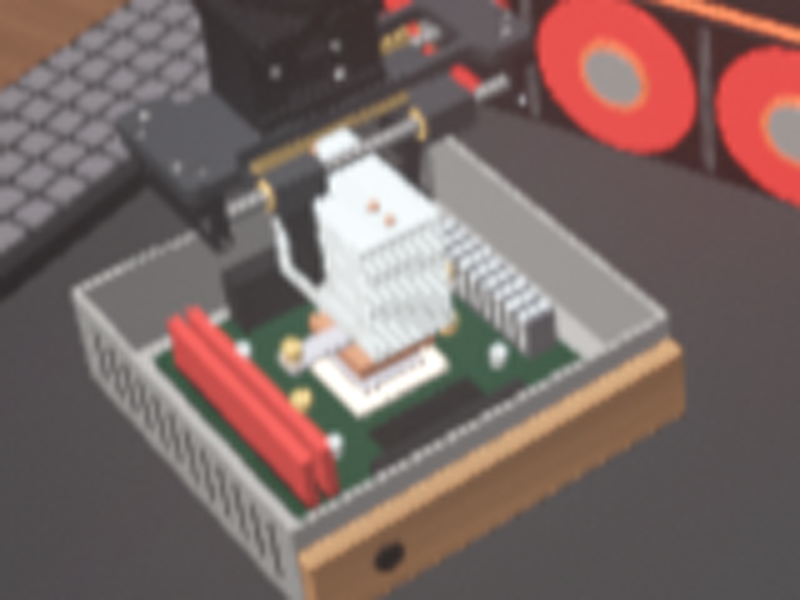

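The side view shows the cooler hovering over the lid, with its near screw at crop (290,348) directly above the post at crop (300,398). The screw is within 0.2 px of where I predicted. The centre is (0.576, 0.2605), the gap is about 12 mm, and the pose is steady.

```bash
python3 -c "
from cell import env
print(env.sign_off())"
```

```text
the job is handed in; nothing more can be done
None
```

I handed the job in with the cooler still gripped, upright and steady about 12 mm above the processor lid, measured within about 1 mm of its centre and with its bar in line with the posts; the judge's verdict was not shown.

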